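Change over the bit tubes at the carving bench

ROBOT

A 6-joint arm with a two-finger parallel gripper is mounted at the origin on the work surface. World frame = base frame: x ahead of the robot, y to its left, z up, the work surface at z = 0. Lengths are in m, angles in degrees, forces in N, time in s.
With the tool pointing down it reaches from about 0.25 to 0.725 m from the base axis. Payload 9.7 kg.
Tool frame: the origin (TCP) lies midway between the tips of the shut fingers; the grasp point (between the pads) lies 19 mm behind it; z points along the fingers, y is the line along which they close (so a half turn about z gives the same grasp; the last joint's range is limited). The gripper opens to 85 mm and grips with 20 to 120 N. Pads are 22 mm wide; open, the fingers measure 114 mm over their backs; the gripper's body (76 mm by 85 mm) begins 54 mm behind the grasp point. The pads swing forward as they close: fully open they stand 13 mm farther back than shut.
Start: joints at [-77.006, 4.979, 10.078, 95.1, 0, 90], TCP at [0.124, -0.536, 0.231] pointing down, gripper open.
Joint ranges: [-179.16, 179.16], [-48.56, 103.87], [-65.8, 70.77], [-126.05, 130.52], [-82.76, 87.17], [-180, 180]. Speed limits (degrees/s): [127.2, 127.2, 147.25, 180, 180, 180].

INTERFACE

Orientations are given as [roll, pitch, yaw] about the fixed x, y, z axes, in that order (R = Rz(yaw) Ry(pitch) Rx(roll)).
In Python, from workcell import readout, imaging, bot, spotter gives the robot as it stands.
- The arm moves only by the shell command python3 -m jog 'ROWS' [FORCE]. ROWS is JSON, a list of rows, each an object with "rotation": the turn, a rotation vector about the world's x, y, z in degrees, a list of three; "translation": the shift along the world's x, y, z in mm, a list of three; "grip": the finger opening in mm, from 0 to 85.4. In form: [{"rotation": [wx, wy, wz], "translation": [dx, dy, dz], "grip": grip}, ...]. A call has 1 to 20 rows; each row is the pose to reach, as a shift and turn from the pose commanded when the call began; what a row does not reach only later rows make up. A row lasts 1/10 s, in which the tool goes at most 50 mm and 8.59 degrees, less where a joint would pass 70% of its speed; a pose out of reach is approached as far as the arm can. A call with a gripper value outside its range is refused whole. The fingers move at their own pace and stop on an object; FORCE is the grip in N (left out, the last holds). Time passes only in rows, so rows that repeat a pose let the fingers close. It gives the time, the measured TCP pose, the force, the opening and the grip force at its end, in the units of the state.
- readout.get_obs(): the state, without advancing time (a new reading comes with each control period).
- imaging.camera(name): name is "scene" or "top" or "wrist"; returns (picture, depth): 480x640x3 uint8, red, green, blue; 480x640 float32, m along the optical axis (not along the pixel's ray), 0 where there is no reading.
- imaging.camera_info(name): a dict with "vertical_fov" (degrees; the focal length in pixels is half the picture's height over the tangent of half this angle, whatever the lens; pixels are square), "cx", "cy" (the principal point, pixels), "extrinsics" (4x4, takes a point from camera to world coordinates); the wrist camera has in their place "tool_from_camera" (4x4, takes a point from camera to tool coordinates, whose origin is the TCP and whose axes are the flange's). Camera axes: x right, y down, z forward; pixel columns grow to the right and rows downward; lengths in m; the calibration is good to about 2 mm. A picture is of the moment at which its call begins: read the wrist's pose just before it. camera_info takes no time and is no camera call.
- bot.job_done(): hands the job in; it is judged then, once.
Trained networks look in the newest picture that a camera, given by its name, has taken for a name from the list of things; names that differ only in an ending like _2 or _b are one class to them, and where a whole thing is asked for, a point or a joint stands for the part that bears it (a point fixed in the world has none). Each returns a list of dicts, best first, with "confidence" (0 to 1); they miss things now and then, are a little off and sometimes report something else, mostly with a low value. They report only what shows in the picture. A call takes as long as a camera call. They do not tell look-alikes from the thing itself.
- spotter.spot_in(camera, target): "box" ([centre column, centre row, width, height] in pixels, round what is visible of it).
- spotter.mark_of(camera, target): "uv" ([column, row] in pixels: a listed point, or the origin of a listed thing).
The state is a dict: "time": time; "q": joint angles; "qd": joint speeds; "joint_efforts": joint torques, N m; "ee_pos": TCP position; "tcp_rot": TCP orientation; "wrist_force": force on the tool from outside, world axes, zero at the start; "torque": the same for the moment, N m; "opening": finger opening in m; "grasp_force": force on a finger pad.
Only numpy, scipy, OpenCV 4.12 (cv2) and the standard library are available. Lean on these libraries where they do the work, as an engineer would, in place of code of your own. Each camera call takes 0.05 s, during which the arm holds its last target. There are 200 camera calls.

TASK

Slide the tray of bit tubes fully home against the back stop of its slotted holder under the strip lamp. Only then, with the tray held there, press the red tube's cap fully shut and flick the blue tube's cap open until it stands roughly upright. Leave the yellow cap shut, all tubes seated in their pockets, and the other things on the bench where they are.

Things in the scene. Friction and masses are not known exactly. Their poses are not given: they have to be found in the camera images.
- holder: Fixed dark wooden holder under a strip lamp (sizes here in mm). Origin on the bench (z = 0), exactly where the tray's origin lies when the tray is home; +x is the way the tray slides in, z up. Straight guides along x from -50 to 65, inner faces at y = +-97.5 (2.5 play each side), 24 tall, with lips 16 to 24 above the bench reaching 10 inwards. Back stop: face at x = 45.
- mouth (a point): Middle of the mouth of the straight guides, on the bench, 50 before the holder's origin; from here pieces flare outwards towards the robot, to 73 before the origin.
- lamp_edge (a point): Middle of the lower front edge of the grey lamp head (x 25, z 300 in the holder's frame): a bar x 25 to 80, y -150 to 150, z 300 to 330, on posts 18 square at x = 70, y = +-135. With the tray home it leaves no room for an upright tool over the rear of the caps: lean it 30 to 50 degrees, fingers pointing down and towards +x.
- tray: Loose light-wood tray, origin at its underside below the middle pocket. Plate 90 (x -45 to 45) x 190 x 8, with a tongue 50 wide to x = -100. Three pockets 32 square, floor 8 above the bench, walls to 44, at x = 0, y = 62, 0, -62. About 0.4 kg, 0.85 kg loaded. Starts 128 to 138 short of home, within 6 degrees of square, outside the guides. Stays still when caps are worked gently.
- grip (a point): Top centre of the tray's dark upright grip, 18 (x) x 24 (y) x 80, standing at x = -80, y = 0 on the tray's tongue, from 8 to 88 above the bench. Pinch it across y from above and slide the tray flat along the bench without lifting.
- tube_red: Clear square tube with red collar and cap, 30 x 30 x 100, origin at the centre of its underside, loose (0.15 kg) in a tray pocket (which one is drawn anew), 8 above the bench; axes as the tray's. The cap's hinge line runs along y at x = 16, z = 100 in the tube's frame (108 above the bench), on the side away from the robot. Its cap starts standing open.
- tube_blue: The same tube with blue collar and cap. Its cap starts shut.
- tube_yellow: The same tube with yellow collar and cap. Its cap starts shut and stays so.
- cap_red (a joint): Red cap's angle, rad: 0 shut, 1.57 upright, 1.9 end of travel, leaning away from the robot; starts at 1.3 to 1.6. Plate 32 x 32 x 6 from the hinge towards -x, then a tab 16 wide, 16 long, 5 thick, its end 47 from the hinge; shut, it juts 16 past the tube's -x face, free underneath. Stiff hinge (0.012 N m, 0.3 N at the tab), no snap: the cap stays where left.
- cap_blue (a joint): Angle of the blue cap, built as the red one; starts at 0 (shut).
- cap_yellow (a joint): Angle of the yellow cap, built as the red one; starts at 0 (shut).
- tab_red (a point): Middle of the end edge of the red cap's tab, on its underside (47 from the hinge line).
- tab_blue (a point): The same point on the blue cap's tab.
- tab_yellow (a point): The same point on the yellow cap's tab.
- spoon: Bystander: a carved wooden spoon, about 200 long, lying left of the holder (mm); leave it alone.
- wax_tin: Bystander: a round brass tin with a pale lid, 64 across, 35 tall, right of the holder (mm); leave it alone.
- mallet: Bystander: a wooden mallet lying on the left (mm); leave it alone.
- mug: Bystander: a blue mug on the right (mm); leave it alone.
- brush: Bystander: a bench brush lying on the right (mm); leave it alone.
- figure: Bystander: a turned wooden figure 127 tall, on the left (mm); leave it alone.
Things that resemble listed ones, but are neither listed nor needed, are in the scene too. Leave any green or orange look-alike of the tray alone. What is shaped like the tube_red but orange is not meant.

How it is judged:
By the outcome, as a careful person would: the job done as asked, in the order asked, and still so for the second after the job is handed in, with the robot touching nothing.
It also fails if it takes over 66 s, if anything falls off the work surface, if the arm or the gripper's body presses on something with over 40 N, if the wrist force passes 120 N, or if a joint passes its speed limit or range.

## Working session

There is one attempt and no reset: what is moved stays moved. The work goes in short steps, Python scripts to look and compute and a shell command to move; the robot and the scene stay as the last step left them, time stands still between calls to the robot, and variables do not carry over. Pictures are saved under pics/ and viewed, at most 10 in all, crops included, and the job is handed in when it is done.

```bash
ls; mkdir -p pics
cat > h.py <<'E'
import numpy as np, cv2
from workcell import readout, imaging, bot, spotter
from scipy.spatial.transform import Rotation as R
def cam(n):
    o=readout.get_obs(); p,d=imaging.camera(n); i=imaging.camera_info(n)
    f=p.shape[0]/2/np.tan(np.radians(i['vertical_fov']/2))
    if 'extrinsics' in i: T=np.array(i['extrinsics'])
    else:
        W=np.eye(4); W[:3,:3]=R.from_euler('xyz',o['tcp_rot'],degrees=True).as_matrix(); W[:3,3]=o['ee_pos']
        T=W@np.array(i['tool_from_camera'])
    return p,d,f,i['cx'],i['cy'],T
def save(p,n): cv2.imwrite('pics/'+n,p[:,:,::-1])
def at_z(uv,c,z):
    p,d,f,cx,cy,T=c
    r=T[:3,:3]@np.array([(uv[0]-cx)/f,(uv[1]-cy)/f,1]); return T[:3,3]+r*(z-T[2,3])/r[2]
def cloud(c):
    p,d,f,cx,cy,T=c
    v,u=np.mgrid[:480,:640]
    P=np.stack([(u-cx)/f*d,(v-cy)/f*d,d],-1)@T[:3,:3].T+T[:3,3]
    P[d<=0]=np.nan
    return P
E
python3 - <<'E'
from h import *
print(readout.get_obs())
print({k:v for k,v in imaging.camera_info('wrist').items()})
for n in ['scene','top']:
    c=cam(n); save(c[0],n+'0.png'); print(n,c[2:5],c[5].round(3).tolist())
    for t,z in [('grip',.088),('mouth',0),('lamp_edge',.3),('holder',0),('tray',0),('tube_red',.008),('tube_blue',.008),('tube_yellow',.008),('tab_red',.15),('tab_blue',.108),('tab_yellow',.108)]:
        for m in spotter.mark_of(n,t)[:2]: print(t,np.round(m['uv'],1),round(m['confidence'],2),at_z(m['uv'],c,z).round(4))
E
```

```text
pics
{'time': 0.0, 'q': array([-7.70049709e+01,  5.00951346e+00,  1.00336184e+01,  9.50991307e+01,
       -1.08052228e-03,  8.99991060e+01]), 'qd': array([-0.00689644,  0.00211667, -0.00925604,  0.0058013 , -0.07089402,
       -0.110193  ]), 'joint_efforts': array([ 6.36426394e-04, -5.20394433e+01,  4.64797246e+01,  1.63968903e-02,
        1.12684402e-04, -7.55894717e-06]), 'ee_pos': array([ 0.1236189 , -0.53568821,  0.23059081]), 'tcp_rot': array([-1.79924974e+02,  1.07935078e-03,  1.29959244e+01]), 'wrist_force': array([-0.15885561, -0.12309548,  0.02451986]), 'torque': array([ 0.02714096, -0.05933138,  0.01339917]), 'grasp_force': 0.0, 'opening': 0.08508298277595844}
{'vertical_fov': 59.51018929277909, 'cx': 322.30773020620563, 'cy': 237.0351692957445, 'tool_from_camera': array([[ 2.98851054e-06, -9.63393975e-01, -2.68089630e-01,
         6.80116819e-02],
       [ 9.99999899e-01,  1.23509507e-04, -4.32690383e-04,
         3.97993498e-04],
       [ 4.49962926e-04, -2.68089602e-01,  9.63393877e-01,
        -1.42617602e-01],
       [ 0.00000000e+00,  0.00000000e+00,  0.00000000e+00,

[... 1351 characters left out ...]
53 [ 0.4973 -0.0414  0.3   ]
holder [315.  212.1] 0.76 [0.6419 0.0132 0.    ]
holder [448.2 300.1] 0.57 [ 0.3384 -0.4205  0.    ]
tray [248.9 296.4] 0.92 [0.3639 0.2365 0.    ]
tray [385.  304.4] 0.71 [ 0.3286 -0.2114  0.    ]
tube_red [336.8 242.1] 0.62 [ 0.5377 -0.0573  0.008 ]
tube_red [372.  243.3] 0.5 [ 0.5313 -0.1743  0.008 ]
tube_blue [303.5 249.7] 0.6 [0.5144 0.0538 0.008 ]
tube_blue [449.4 211.3] 0.48 [ 0.6343 -0.4374  0.008 ]
tube_yellow [318.3 243.1] 0.51 [0.5355 0.0043 0.008 ]
tab_red [316.1 304.9] 0.55 [0.3286 0.0157 0.15  ]
tab_red [339.5 234.3] 0.48 [ 0.5428 -0.0605  0.15  ]
tab_blue [302.7 250.6] 0.52 [0.4996 0.0543 0.108 ]
tab_yellow [319.6 252.5] 0.61 [0.4926 0.0014 0.108 ]
```

View pics/scene0.png

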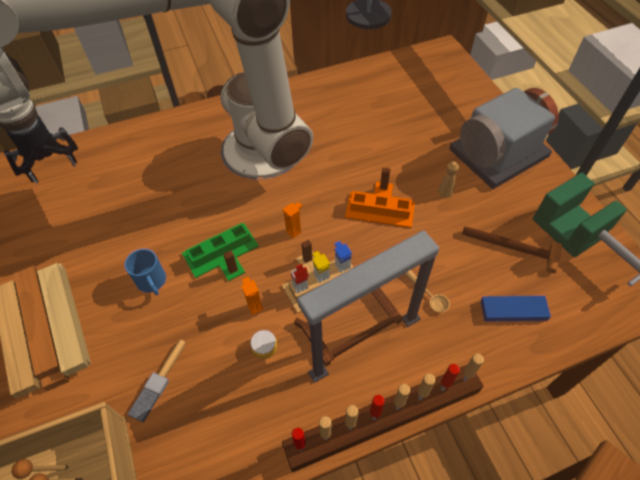

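View pics/top0.png

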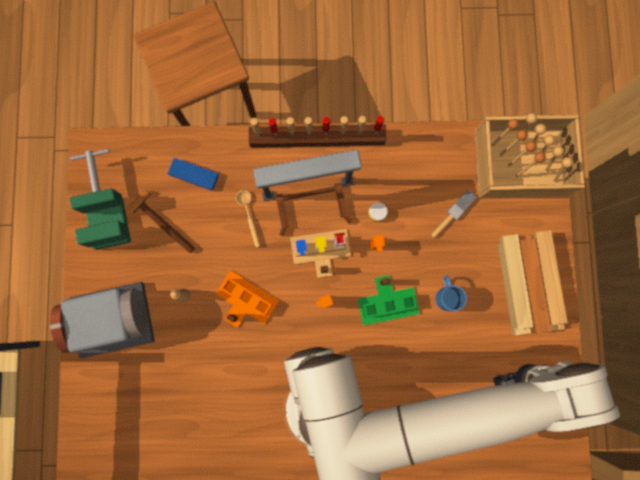

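The tray (light wood) is at about (320,245) in the top picture, with blue on the left, yellow in the middle and red open on the right. Its grip is at (323,267). The holder opens towards it at about (315,212), under the lamp bar (308,170). The orange and green trays and the orange tubes at (325,301) and (378,243) are look-alikes.

```bash
cat > lamp.py <<'E'
from h import *
def rect(P,box,z0,z1):
    q=P.reshape(-1,3); q=q[~np.isnan(q[:,0])]
    m=(q[:,2]>z0)&(q[:,2]<z1)&(q[:,0]>box[0])&(q[:,0]<box[1])&(q[:,1]>box[2])&(q[:,1]<box[3])
    s=q[m]; 
    if len(s)<20: return len(s)
    r=cv2.minAreaRect((s[:,:2]*1000).astype(np.float32))
    return len(s),np.round(r[0],1),np.round(r[1],1),round(r[2],2),np.round(np.median(s[:,2]),4)
E
python3 - <<'E'
from lamp import *
for n in ['scene','top']:
    c=cam(n);P=cloud(c)
    print(n,'lamp',rect(P,(.55,.95,-.2,.25),.322,.338))
    print('bench z',np.nanmedian(P[...,2][(np.abs(P[...,0]-.45)<.05)&(np.abs(P[...,1]-.15)<.03)]))
    print('guides',rect(P,(.5,.85,-.13,.17),.018,.03))
    print('grip',rect(P,(.41,.47,-.04,.03),.08,.095))
    print('caps',rect(P,(.46,.60,-.11,.1),.105,.125))
    print('orange',rect(P,(.30,.38,-.04,.05),.06,.2))
E
```

```text
scene lamp (3899, array([710.4,  31.4]), array([ 55.7, 300. ]), 9.57, np.float64(0.3298))
bench z -2.4364041563362804e-05
guides (1082, array([621. ,  12.2]), array([235.3, 280. ]), 9.56, np.float64(0.0238))
grip (62, array([449.9, -13. ]), array([18.7, 23.5]), 6.54, np.float64(0.0875))
caps (501, array([522.5,  -3.5]), array([ 53.8, 156.6]), 8.84, np.float64(0.1134))
orange (301, array([343.6, -10.2]), array([37.8, 50.7]), 16.86, np.float64(0.1027))
top lamp (2010, array([704.4,  34.4]), array([ 56.9, 299.6]), 9.76, np.float64(0.3299))
bench z -4.397402585687438e-05
guides (643, array([612.2,  13.2]), array([233. , 274.6]), 10.97, np.float64(0.0239))
grip (42, array([443.6, -10. ]), array([22.5, 16.1]), 89.99, np.float64(0.0871))
caps (290, array([5.176e+02, 1.000e-01]), array([ 50.4, 154.2]), 8.59, np.float64(0.1136))
orange (136, array([338.4,  -7.4]), array([31.3, 48.2]), 17.12, np.float64(0.105))
```

```bash
python3 -m jog '[{"rotation":[0,0,0],"translation":[60,80,90],"grip":85},{"rotation":[0,0,0],"translation":[120,160,130],"grip":85},{"rotation":[0,0,-2],"translation":[376,536,130],"grip":85},{"rotation":[0,0,-4],"translation":[376,536,130],"grip":85},{"rotation":[0,0,-4],"translation":[376,536,130],"grip":85},{"rotation":[0,0,-4],"translation":[376,536,130],"grip":85},{"rotation":[0,0,-4],"translation":[376,536,130],"grip":85},{"rotation":[0,0,-4],"translation":[376,536,130],"grip":85},{"rotation":[0,0,-4],"translation":[376,536,130],"grip":85},{"rotation":[0,0,-4],"translation":[376,536,130],"grip":85},{"rotation":[0,0,-4],"translation":[376,536,130],"grip":85},{"rotation":[0,0,-4],"translation":[376,536,130],"grip":85},{"rotation":[0,0,-4],"translation":[376,536,130],"grip":85},{"rotation":[0,0,-4],"translation":[376,536,130],"grip":85},{"rotation":[0,0,-4],"translation":[376,536,130],"grip":85},{"rotation":[0,0,-4],"translation":[376,536,130],"grip":85}]'
python3 - <<'E'
from lamp import *
print(readout.get_obs()['q'])
c=cam('wrist');P=cloud(c);save(c[0],'w1.png')
np.save('P1.npy',P)
print('lamp',rect(P,(.55,.95,-.2,.25),.322,.338))
print('guides',rect(P,(.5,.85,-.13,.17),.018,.03))
print('grip',rect(P,(.41,.47,-.04,.03),.08,.095))
print('caps',rect(P,(.46,.60,-.11,.1),.105,.125))
print('orange',rect(P,(.30,.38,-.04,.05),.06,.2))
print('plate',rect(P,(.46,.60,-.12,.12),.004,.014))
for t,z in [('grip',.088),('mouth',0),('holder',0),('tray',0),('tab_blue',.108),('tab_yellow',.108)]:
    for m in spotter.mark_of('wrist',t)[:2]: print(t,np.round(m['uv'],1),round(m['confidence'],2),at_z(m['uv'],c,z).round(4))
E
```

```text
time: 2.9
ee_pos: [0.4998, 0.0005, 0.361]
tcp_rot: [180.0, 0.0, 9.1]
wrist_force: [-0.0, -1.0, 0.4]
opening: 0.0849
grasp_force: 0.0
[ 6.25848798e-02  3.37457654e+00  2.33190013e+01  1.09988512e+02
 -1.23988286e-02  1.70979388e+02]
lamp 0
guides (4605, array([612.5,  14.7]), array([147. , 242.3]), 8.9, np.float64(0.0241))
grip (398, array([446.6, -13.2]), array([18.8, 22.9]), 9.0, np.float64(0.0876))
caps (3597, array([520.5,  -3.9]), array([ 51.4, 156.7]), 8.7, np.float64(0.1138))
orange (1612, array([340.6, -10.3]), array([33.3, 49.5]), 18.69, np.float64(0.1051))
plate (5917, array([522.6,   9.3]), array([224.6, 127. ]), 87.65, np.float64(0.0081))
grip [327.4 243. ] 0.83 [ 0.4471 -0.0135  0.088 ]
grip [497.8 307.8] 0.71 [ 0.4042 -0.2066  0.088 ]
tray [114.2 254. ] 0.97 [0.365  0.2442 0.    ]
tray [329.8 155.8] 0.69 [ 0.5281 -0.0041  0.    ]
tab_blue [266.8 195.9] 0.88 [0.4899 0.0522 0.108 ]
tab_yellow [333.7 199.9] 0.78 [ 0.4961 -0.0113  0.108 ]
```

View pics/w1.png

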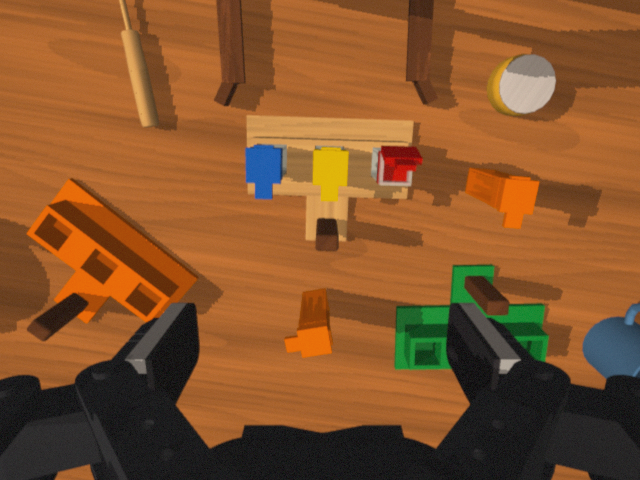

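Wrist view: the tray's tube tops are at (265,165), (330,170) and (398,165), and the grip at (327,233). The holder guides are at (231,40) and (418,40), nearly parallel to the tool's x axis. Next, a precise fit of the guides and the tray.

Run:
```python
from h import *
P=np.load('P1.npy').reshape(-1,3); P=P[~np.isnan(P[:,0])]*1000
yaw=np.radians(9.6); O=np.array([655.,23.])
def loc(q,O,yaw):
    R2=np.array([[np.cos(yaw),np.sin(yaw)],[-np.sin(yaw),np.cos(yaw)]]); return (q[:,:2]-O)@R2.T
g=P[(P[:,2]>20)&(P[:,2]<28)]; l=loc(g,O,yaw)
L=[]
for s in (1,-1):
    m=(l[:,1]*s>70)&(l[:,1]*s<140)&(l[:,0]>-90)&(l[:,0]<60)
    q=l[m]; print(s,'xmin',q[:,0].min().round(1),'xmax',q[:,0].max().round(1))
    xs=np.arange(-45,q[:,0].max()-3,4); e=[]
    for x in xs:
        b=q[abs(q[:,0]-x)<2,1]*s; e.append((np.percentile(b,2),np.percentile(b,98)))
    e=np.array(e); L.append((np.polyfit(xs,s*e[:,0],1),np.polyfit(xs,s*e[:,1],1))); print(np.round(L[-1],3)); 
    for x in range(-80,-40,4):
        b=q[abs(q[:,0]-x)<2,1]*s
        if len(b): print(x,b.min().round(1),b.max().round(1))
# tray: pocket walls z44, plate z8
t=loc(P,np.array([525.5,-1.]),np.radians(8.9))
for nm,z0,z1,bx in [('caps',104,130,(-60,60,-100,100)),('wall',38,50,(-60,60,-100,100)),('plate',5,11,(-60,60,-110,110)),('grip',80,95,(-100,-60,-30,30))]:
    m=(P[:,2]>z0)&(P[:,2]<z1)&(t[:,0]>bx[0])&(t[:,0]<bx[1])&(t[:,1]>bx[2])&(t[:,1]<bx[3])
    r=cv2.minAreaRect(t[m].astype(np.float32)); print(nm,np.round(r[0],1),np.round(r[1],1),round(r[2],2), m.sum())
```

```text
1 xmin -73.1 xmax 31.3
[[1.00000e-03 8.69180e+01]
 [2.00000e-03 1.10218e+02]]
-72 108.9 114.3
-68 107.0 120.3
-64 105.2 119.9
-60 102.9 117.7
-56 100.6 115.5
-52 98.3 112.7
-48 86.7 111.4
-44 86.6 110.4
-1 xmin -73.0 xmax 29.0
[[-0.00000e+00 -8.82720e+01]
 [-2.00000e-03 -1.11583e+02]]
-72 110.7 117.6
-68 108.5 121.8
-64 106.5 122.1
-60 103.9 119.4
-56 101.6 117.3
-52 99.6 114.5
-48 88.1 112.4
-44 88.1 112.0
caps [-5.3 -2.1] [156.8  51.4] 89.8 3679
wall [ 0.1 -1.7] [168.4  44.2] 88.33 2799
plate [-7.5 -1.9] [190.1 105.1] 88.38 5623
grip [-79.8   0.1] [18.8 22.9] 0.1 398
```

```bash
python3 -m jog '[{"rotation":[0,0,-1.7],"translation":[-40,-10,-20],"grip":60},{"rotation":[0,0,-1.7],"translation":[-53,-13.7,-60],"grip":60},{"rotation":[0,0,-1.7],"translation":[-53,-13.7,-110],"grip":60},{"rotation":[0,0,-1.7],"translation":[-53,-13.7,-160],"grip":60},{"rotation":[0,0,-1.7],"translation":[-53,-13.7,-205],"grip":60},{"rotation":[0,0,-1.7],"translation":[-53,-13.7,-245],"grip":60},{"rotation":[0,0,-1.7],"translation":[-53,-13.7,-275],"grip":60},{"rotation":[0,0,-1.7],"translation":[-53,-13.7,-295],"grip":60},{"rotation":[0,0,-1.7],"translation":[-53,-13.7,-308],"grip":60},{"rotation":[0,0,-1.7],"translation":[-53,-13.7,-308],"grip":60}]' 40
python3 -m jog '[{"rotation":[0,0,0],"translation":[0,0,0],"grip":0},{"rotation":[0,0,0],"translation":[0,0,0],"grip":0},{"rotation":[0,0,0],"translation":[0,0,0],"grip":0},{"rotation":[0,0,0],"translation":[0,0,0],"grip":0},{"rotation":[0,0,0],"translation":[0,0,0],"grip":0},{"rotation":[0,0,0],"translation":[0,0,0],"grip":0},{"rotation":[0,0,0],"translation":[0,0,0],"grip":0}]' 60
```

```text
time: 4.25
ee_pos: [0.4457, -0.0138, 0.052]
tcp_rot: [-180.0, 0.1, 7.3]
wrist_force: [-0.1, 0.5, -0.7]
opening: 0.0598
grasp_force: 0.0
time: 4.95
ee_pos: [0.4475, -0.0135, 0.0548]
tcp_rot: [180.0, -0.1, 7.3]
wrist_force: [-0.6, 0.8, 5.9]
opening: 0.0233
grasp_force: 60.0
```

```bash
python3 -m jog '[{"rotation":[0,0,1.2],"translation":[3,0.5,0],"grip":0},{"rotation":[0,0,2.2],"translation":[8,1.4,0],"grip":0},{"rotation":[0,0,2.3],"translation":[16,2.7,0],"grip":0},{"rotation":[0,0,2.3],"translation":[24,4.1,0],"grip":0},{"rotation":[0,0,2.3],"translation":[32,5.4,0],"grip":0},{"rotation":[0,0,2.3],"translation":[40,6.8,0],"grip":0},{"rotation":[0,0,2.3],"translation":[48,8.2,0],"grip":0},{"rotation":[0,0,2.3],"translation":[56,9.5,0],"grip":0},{"rotation":[0,0,2.3],"translation":[62,10.5,0],"grip":0},{"rotation":[0,0,2.3],"translation":[62,10.5,0],"grip":0}]' 60
python3 - <<'E'
from h import *
c=cam('wrist');save(c[0],'w2.png')
P=cloud(c).reshape(-1,3);P=P[~np.isnan(P[:,0])]*1000
yaw=np.radians(9.6);l=(P[:,:2]-[655.1,22.3])@np.array([[np.cos(yaw),np.sin(yaw)],[-np.sin(yaw),np.cos(yaw)]]).T
for nm,z0,z1,bx in [('plate',5,11,(-130,60,-100,100)),('wall',38,50,(-130,60,-100,100)),('caps',104,116,(-130,60,-100,100))]:
    m=(P[:,2]>z0)&(P[:,2]<z1)&(l[:,0]>bx[0])&(l[:,0]<bx[1])&(l[:,1]>bx[2])&(l[:,1]<bx[3])
    if m.sum()>20: r=cv2.minAreaRect(l[m].astype(np.float32)); print(nm,np.round(r[0],1),np.round(r[1],1),round(r[2],2), m.sum())
E
```

```text
time: 5.95
ee_pos: [0.5095, -0.0031, 0.0548]
tcp_rot: [180.0, -0.1, 9.6]
wrist_force: [-2.7, -0.2, 6.6]
opening: 0.0229
grasp_force: 60.3
plate [-81.2  -0.9] [ 97.5 190.6] 0.01 21132
wall [-68.4  -0.7] [ 44.4 168.5] 0.33 19434
caps [-77.9  -0.6] [ 43.2 133.2] 0.57 54044
```

View pics/w2.png

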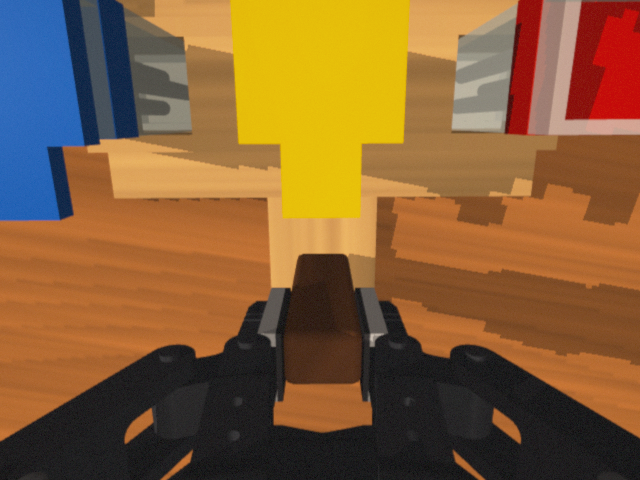

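The grip is held squarely at (322,315), and the tray is square to the guides, 68 mm short of home and 0.8 mm off laterally.

```bash
python3 -m jog '[{"rotation":[0,0,0],"translation":[6,1.6,0],"grip":0},{"rotation":[0,0,0],"translation":[14,3,0],"grip":0},{"rotation":[0,0,0],"translation":[22,4.3,0],"grip":0},{"rotation":[0,0,0],"translation":[30,5.7,0],"grip":0},{"rotation":[0,0,0],"translation":[38,7.1,0],"grip":0},{"rotation":[0,0,0],"translation":[46,8.4,0],"grip":0},{"rotation":[0,0,0],"translation":[54,9.8,0],"grip":0},{"rotation":[0,0,0],"translation":[59,10.6,0],"grip":0},{"rotation":[0,0,0],"translation":[62,11.1,0],"grip":0},{"rotation":[0,0,0],"translation":[62,11.1,0],"grip":0}]' 60
python3 -m jog '[{"rotation":[0,0,0],"translation":[1.5,0.25,0],"grip":0},{"rotation":[0,0,0],"translation":[3,0.5,0],"grip":0},{"rotation":[0,0,0],"translation":[4.5,0.75,0],"grip":0},{"rotation":[0,0,0],"translation":[5.5,0.95,0],"grip":0},{"rotation":[0,0,0],"translation":[5.5,0.95,0],"grip":0}]' 60
```

```text
time: 7.0
ee_pos: [0.5709, 0.0079, 0.0548]
tcp_rot: [180.0, -0.0, 9.6]
wrist_force: [-4.9, -1.1, 7.2]
opening: 0.0233
grasp_force: 60.4
time: 7.5
ee_pos: [0.5759, 0.0088, 0.0548]
tcp_rot: [180.0, 0.0, 9.6]
wrist_force: [-6.9, -1.5, 9.3]
opening: 0.0233
grasp_force: 60.5
```

```bash
python3 -m jog '[{"rotation":[0,0,0],"translation":[0.7,0.1,0],"grip":0},{"rotation":[0,0,0],"translation":[1.5,0.25,0],"grip":0},{"rotation":[0,0,0],"translation":[1.5,0.25,0],"grip":0}]' 60
python3 -m jog '[{"rotation":[0,0,0],"translation":[0.7,0.1,0],"grip":0},{"rotation":[0,0,0],"translation":[1.5,0.25,0],"grip":0},{"rotation":[0,0,0],"translation":[1.5,0.25,0],"grip":0}]' 60
```

```text
time: 7.8
ee_pos: [0.5773, 0.009, 0.0548]
tcp_rot: [180.0, 0.0, 9.6]
wrist_force: [-8.3, -1.6, 9.2]
opening: 0.0231
grasp_force: 60.6
time: 8.1
ee_pos: [0.5775, 0.0093, 0.0548]
tcp_rot: [-180.0, 0.2, 9.6]
wrist_force: [-15.5, -1.8, 12.8]
opening: 0.0232
grasp_force: 61.0
```

```bash
python3 -m jog '[{"rotation":[0,0,0],"translation":[1,0.2,0],"grip":0},{"rotation":[0,0,0],"translation":[1.5,0.25,0],"grip":0},{"rotation":[0,0,0],"translation":[1.5,0.25,0],"grip":0}]' 60
```

```text
time: 8.4
ee_pos: [0.5776, 0.0096, 0.0548]
tcp_rot: [-180.0, 0.3, 9.6]
wrist_force: [-23.5, -1.0, 18.4]
opening: 0.023
grasp_force: 61.8
```

```bash
python3 -m jog '[{"rotation":[0,0,0],"translation":[0.7,0,0],"grip":0},{"rotation":[0,0,0],"translation":[0.7,0,0],"grip":12},{"rotation":[0,0,0],"translation":[0,0,0],"grip":40},{"rotation":[0,0,0],"translation":[0,0,0],"grip":50},{"rotation":[0,0,0],"translation":[0,0,0],"grip":50},{"rotation":[0,0,0],"translation":[0,0,0],"grip":50},{"rotation":[0,0,0],"translation":[-3,0,30],"grip":50},{"rotation":[0,0,0],"translation":[-10,0,75],"grip":50},{"rotation":[0,0,0],"translation":[-40,0,110],"grip":50},{"rotation":[0,0,0],"translation":[-80,-10,150],"grip":50},{"rotation":[0,0,0],"translation":[-120,-20,190],"grip":50},{"rotation":[0,0,0],"translation":[-130,-20,210],"grip":50},{"rotation":[0,0,0],"translation":[-130,-20,210],"grip":50}]' 60
python3 - <<'E'
from h import *
c=cam('wrist');save(c[0],'w3.png');P=cloud(c);np.save('P3.npy',P)
P=P.reshape(-1,3);P=P[~np.isnan(P[:,0])]*1000
yaw=np.radians(9.6);l=(P[:,:2]-[655.1,22.3])@np.array([[np.cos(yaw),np.sin(yaw)],[-np.sin(yaw),np.cos(yaw)]]).T
for nm,z0,z1,bx in [('plate',5,11,(-130,60,-95,95)),('wall',38,50,(-130,60,-100,100)),('caps',104,116,(-60,60,-85,85)),('grip',80,95,(-130,-60,-40,40)),('lip',20,27,(-80,50,-95,95)),('red',118,180,(-40,80,-85,-30))]:
    m=(P[:,2]>z0)&(P[:,2]<z1)&(l[:,0]>bx[0])&(l[:,0]<bx[1])&(l[:,1]>bx[2])&(l[:,1]<bx[3])
    if m.sum()>20: r=cv2.minAreaRect(l[m].astype(np.float32)); print(nm,np.round(r[0],1),np.round(r[1],1),round(r[2],2), m.sum())
q=l[m];z=P[m,2]
for a in range(118,164,4):
    s=(z>=a)&(z<a+4)
    if s.sum()>3: print(a,np.percentile(q[s,0],[2,50,98]).round(1),s.sum())
E
```

```text
time: 9.7
ee_pos: [0.4501, -0.0107, 0.2685]
tcp_rot: [179.9, -0.4, 9.6]
wrist_force: [0.7, 0.1, -0.3]
opening: 0.0501
grasp_force: 0.0
plate [-68.4   0.2] [ 62.2 178.4] 0.01 4481
wall [-87.2  -0.1] [ 2.9 23.6] 1.6 60
grip [-79.6   0.2] [17.9 23.8] 0.1 939
lip [-45.2  -0.1] [  8.9 189.9] 0.02 238
```

View pics/w3.png

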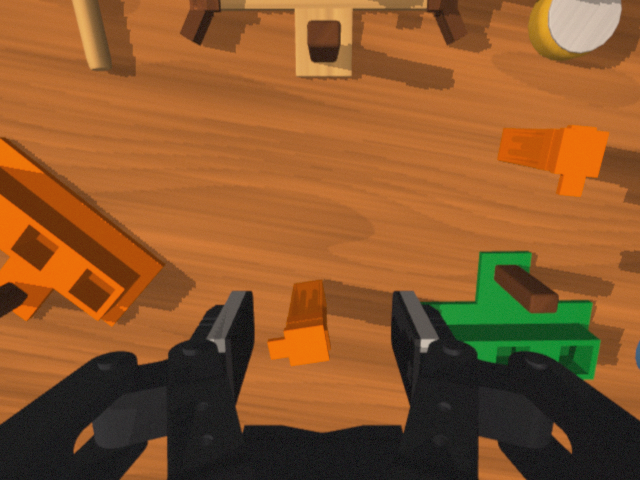

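The tray is home: the grip is at (323,38), x = -79.6 in the holder's frame. Next, lean the tool 45° and look at the caps.

```bash
python3 -m jog '[{"rotation":[1.2,-7.4,0],"translation":[10,2,0],"grip":0},{"rotation":[2.5,-14.8,0],"translation":[20,4,0],"grip":0},{"rotation":[3.75,-22.2,0],"translation":[35,6,0],"grip":0},{"rotation":[5,-29.6,0],"translation":[50,9,0],"grip":0},{"rotation":[6.2,-37,0],"translation":[65,11,0],"grip":0},{"rotation":[7.5,-44.4,0],"translation":[77,13,0],"grip":0},{"rotation":[7.5,-44.4,0],"translation":[77,13,0],"grip":0},{"rotation":[7.5,-44.4,0],"translation":[77,13,0],"grip":0}]' 30
cat > v.py <<'E'
from h import *
yaw=np.radians(9.6);RH=np.array([[np.cos(yaw),np.sin(yaw)],[-np.sin(yaw),np.cos(yaw)]]); O=np.array([655.1,22.3])
def look(name):
    c=cam('wrist');save(c[0],name);P=cloud(c)
    P=P.reshape(-1,3);k=~np.isnan(P[:,0]);P=P[k]*1000;C=c[0].reshape(-1,3)[k]
    P[:,:2]=(P[:,:2]-O)@RH.T
    hsv=cv2.cvtColor(C[None],cv2.COLOR_RGB2HSV)[0]
    for nm,y0,hs in [('red',-62,(0,8)),('yellow',0,(20,35)),('blue',62,(100,130))]:
        h=hsv[:,0].astype(int)
        m=(P[:,2]>85)&(P[:,2]<175)&(abs(P[:,1]-y0)<24)&(abs(P[:,0])<75)&(h>=hs[0])&(h<=hs[1])&(hsv[:,1]>120)
        print(nm,m.sum(),'x',np.percentile(P[m,0],[1,50,99]).round(1),'y',np.percentile(P[m,1],[1,50,99]).round(1),'z',np.percentile(P[m,2],[1,50,99]).round(1))
        if nm!='yellow':
            for a in range(88,164,4):
                s=m&(P[:,2]>=a)&(P[:,2]<a+4)
                if s.sum()>8: print(' z',a,'x',np.percentile(P[s,0],[2,50,98]).round(1),s.sum())
    m=(P[:,2]>80)&(P[:,2]<95)&(P[:,0]<-60)&(P[:,0]>-110)&(abs(P[:,1])<30)
    if m.sum()>20: print('grip',cv2.minAreaRect(P[m,:2].astype(np.float32)))
    m=(P[:,2]>295)&(P[:,2]<335)
    if m.sum()>20: print('lamp',P[m,0].min(),np.percentile(P[m,2],[2,98]))
E
python3 -c "
from v import *
look('w4.png')
o=readout.get_obs();print(o['q'].round(1),RH@(o['ee_pos'][:2]*1000-O))"
```

```text
time: 10.55
ee_pos: [0.5271, 0.0026, 0.2626]
tcp_rot: [180.0, -44.8, 9.6]
wrist_force: [1.0, -0.0, 0.2]
opening: 0.0002
grasp_force: 0.0
red 1771 x [-15.    7.2  16.2] y [-76.6 -60.5 -45.9] z [ 88.4 117.8 154.9]
 z 88 x [-15.1 -14.3  14.2] 97
 z 92 x [-15.2 -14.4   9.1] 96
 z 96 x [-14.8   2.2  13.2] 581
 z 100 x [-15.   -3.2  12.8] 37
 z 112 x [10.4 14.3 19.8] 32
 z 116 x [ 9.6 10.3 17.6] 61
 z 120 x [ 8.3  9.1 18.7] 60
 z 124 x [ 7.3  8.2 15.9] 72
 z 128 x [ 6.3  7.2 13.9] 69
 z 132 x [ 5.8  8.7 10.9] 184
 z 136 x [ 8.4  9.6 14.3] 153
 z 140 x [ 7.1  9.2 14.1] 79
 z 144 x [ 5.9  6.9 10.3] 43
 z 148 x [5.2 5.9 9. ] 48
 z 152 x [4.5 7.1 9.9] 145
yellow 1825 x [-30.3  -6.6  16.5] y [-15.5   0.2  15.7] z [ 89.9 113.7 115.3]
blue 1841 x [-30.3  -5.8  16.3] y [46.1 61.1 77.5] z [ 92.4 113.7 115.3]
 z 88 x [-15.1 -14.6 -13.8] 15
 z 92 x [-15.2 -14.3  10.5] 45
 z 96 x [-15.1 -13.5   9.1] 52
 z 108 x [-30.6 -16.6  -0.4] 96
 z 112 x [-29.5  -4.1  16.1] 1625
lamp -182.9939719398096 [297.02807311 333.77292568]
[ -5.3 -41.8 -35.1  52.8  10.5 169.3] [-128.72150509    1.82166949]
```

View pics/w4.png

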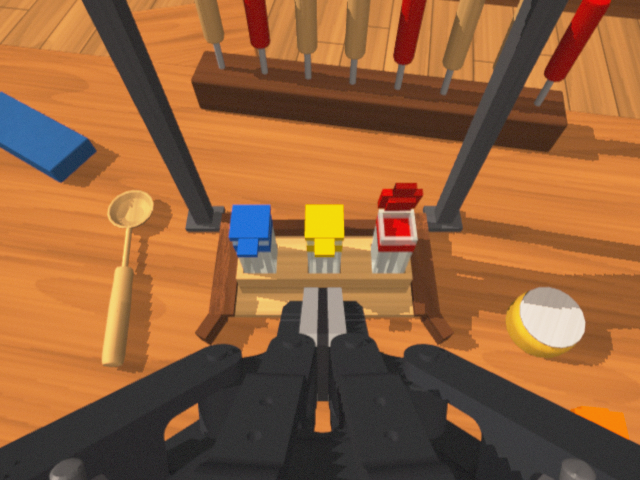

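Wrist view: blue cap shut at (251,230), yellow shut at (325,228), and red standing open at (400,195), about 75° from the depth profile. All the tubes are seated. I'll bring the shut fingers over and behind the red cap.

```bash
python3 -m jog '[{"rotation":[0,0,0],"translation":[30,-10,-10],"grip":0},{"rotation":[0,0,0],"translation":[70,-22,-25],"grip":0},{"rotation":[0,0,0],"translation":[110,-33,-40],"grip":0},{"rotation":[0,0,0],"translation":[140,-41,-55],"grip":0},{"rotation":[0,0,0],"translation":[167,-36,-65],"grip":0},{"rotation":[0,0,0],"translation":[167,-36,-72],"grip":0},{"rotation":[0,0,0],"translation":[167,-36,-85],"grip":0},{"rotation":[0,0,0],"translation":[167,-36,-95],"grip":0},{"rotation":[0,0,0],"translation":[167,-36,-101],"grip":0},{"rotation":[0,0,0],"translation":[167,-36,-101],"grip":0}]'
python3 -c "
from v import *
o=readout.get_obs();print(o['q'].round(1),RH@(o['ee_pos'][:2]*1000-O))
look('w5.png')"
```

```text
time: 11.6
ee_pos: [0.694, -0.0333, 0.1613]
tcp_rot: [-180.0, -45.0, 9.6]
wrist_force: [-0.5, 0.4, -0.7]
opening: -0.0001
grasp_force: 0.0
[ -7.7 -15.2 -30.1  31.5  12.1 167.6] [ 29.05898035 -61.30035646]
red 427 x [-6.9 -1.   6. ] y [-65.1 -61.4 -58.2] z [ 97.4  98.9 100.5]
 z 96 x [-6.6 -1.   5.9] 406
 z 100 x [-5.6  0.6  4.9] 21
yellow 558 x [-10.4  -3.9   2.4] y [-7.6 -1.   5.5] z [112.5 113.9 115.4]
blue 4700 x [-11.5   5.5  18.6] y [45.9 62.7 77.7] z [ 92.5 113.8 115.5]
 z 88 x [10.1 12.8 15.4] 39
 z 92 x [ 8.6 12.  15.6] 67
 z 96 x [ 6.8 11.3 15.8] 80
 z 108 x [ 2.4 15.6 19.1] 263
 z 112 x [-10.5   4.4  16.3] 4233
```

View pics/w5.png

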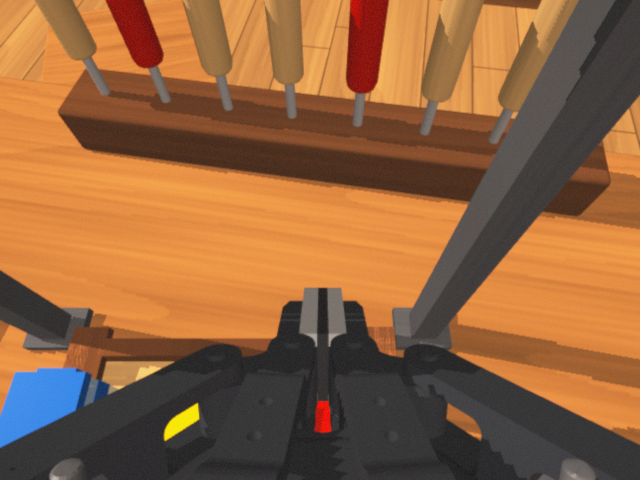

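```bash
python3 -m jog '[{"rotation":[0,0,0],"translation":[-4.9,-0.8,-2],"grip":0},{"rotation":[0,0,0],"translation":[-10,-1.7,-4],"grip":0},{"rotation":[0,0,0],"translation":[-16,-2.7,-7],"grip":0},{"rotation":[0,0,0],"translation":[-23,-3.9,-10],"grip":0},{"rotation":[0,0,0],"translation":[-28.5,-4.8,-13],"grip":0},{"rotation":[0,0,0],"translation":[-33.5,-5.7,-18],"grip":0},{"rotation":[0,0,0],"translation":[-37.5,-6.3,-22],"grip":0},{"rotation":[0,0,0],"translation":[-40.5,-6.8,-26],"grip":0},{"rotation":[0,0,0],"translation":[-42.5,-7.2,-31],"grip":0},{"rotation":[0,0,0],"translation":[-44.4,-7.5,-36],"grip":0},{"rotation":[0,0,0],"translation":[-44.4,-7.5,-36],"grip":0}]'
```

```text
time: 12.75
ee_pos: [0.6497, -0.0408, 0.1249]
tcp_rot: [-180.0, -44.9, 9.6]
wrist_force: [-0.0, -0.6, -0.6]
opening: 0.0002
grasp_force: 0.0
```

```bash
python3 -m jog '[{"rotation":[0,0,0],"translation":[0,0,6],"grip":0},{"rotation":[0,0,0],"translation":[10,1.7,8],"grip":0},{"rotation":[0,0,0],"translation":[18.7,3.2,6],"grip":0},{"rotation":[0,0,0],"translation":[18.7,3.2,2],"grip":0},{"rotation":[0,0,0],"translation":[18.7,3.2,-1],"grip":0},{"rotation":[0,0,0],"translation":[18.7,3.2,-3],"grip":0},{"rotation":[0,0,0],"translation":[18.7,3.2,-3],"grip":0}]'
python3 -m jog '[{"rotation":[0,0,0],"translation":[0,0,-0.7],"grip":0},{"rotation":[0,0,0],"translation":[0,0,-1],"grip":0},{"rotation":[0,0,0],"translation":[0,0,-1],"grip":0}]'
```

```text
time: 13.45
ee_pos: [0.6686, -0.0376, 0.1224]
tcp_rot: [-180.0, -45.0, 9.6]
wrist_force: [-0.6, 0.2, -0.6]
opening: -0.0
grasp_force: 0.0
time: 13.75
ee_pos: [0.669, -0.0377, 0.1224]
tcp_rot: [180.0, -45.0, 9.6]
wrist_force: [-0.5, -0.6, -0.2]
opening: 0.0004
grasp_force: 0.0
```

```bash
python3 -m jog '[{"rotation":[0,0,0],"translation":[0,0,-1],"grip":0},{"rotation":[0,0,0],"translation":[0,0,-1.5],"grip":0},{"rotation":[0,0,0],"translation":[0,0,-1.5],"grip":0}]'
python3 -m jog '[{"rotation":[0,0,0],"translation":[0,0,-0.8],"grip":0},{"rotation":[0,0,0],"translation":[0,0,-1.5],"grip":0},{"rotation":[0,0,0],"translation":[0,0,-1.5],"grip":0}]'
```

```text
time: 14.05
ee_pos: [0.669, -0.0377, 0.1208]
tcp_rot: [180.0, -45.0, 9.6]
wrist_force: [0.2, 0.4, 0.1]
opening: -0.0
grasp_force: 0.0
time: 14.35
ee_pos: [0.6693, -0.0376, 0.1198]
tcp_rot: [180.0, -45.1, 9.6]
wrist_force: [-1.3, -0.5, 2.8]
opening: 0.0001
grasp_force: 1.3
```

```bash
python3 -m jog '[{"rotation":[0,0,0],"translation":[0,0,-1],"grip":0},{"rotation":[0,0,0],"translation":[0,0,-2],"grip":0},{"rotation":[0,0,0],"translation":[0,0,-2],"grip":0}]'
python3 -m jog '[{"rotation":[0,0,0],"translation":[0,0,10],"grip":0},{"rotation":[0,0,0],"translation":[-10,0,35],"grip":0},{"rotation":[0,0,0],"translation":[-40,15,65],"grip":0},{"rotation":[0,0,0],"translation":[-80,30,100],"grip":0},{"rotation":[0,0,0],"translation":[-120,40,135],"grip":0},{"rotation":[0,0,0],"translation":[-142,40,143],"grip":0},{"rotation":[0,0,0],"translation":[-142,40,143],"grip":0},{"rotation":[0,0,0],"translation":[-142,40,143],"grip":0}]'
python3 -c "
from v import *
look('w6.png')
o=readout.get_obs();print(o['q'].round(1),RH@(o['ee_pos'][:2]*1000-O))"
```

```text
time: 14.65
ee_pos: [0.6702, -0.0377, 0.1197]
tcp_rot: [179.9, -45.3, 9.7]
wrist_force: [-2.1, -0.6, 7.7]
opening: -0.0001
grasp_force: 4.1
time: 15.45
ee_pos: [0.5268, 0.0024, 0.2611]
tcp_rot: [180.0, -45.1, 9.6]
wrist_force: [0.7, 0.6, -0.3]
opening: 0.0001
grasp_force: 0.0
red 1954 x [-30.2  -6.1  16.3] y [-77.5 -60.3 -45.9] z [ 89.4 113.6 115.2]
 z 88 x [-15.2 -14.   14.8] 54
 z 92 x [-15.  -14.4   9.7] 55
 z 96 x [-15.  -13.9  14. ] 69
 z 100 x [-14.4  -3.1  10.8] 13
 z 108 x [-30.5 -16.4  11.3] 141
 z 112 x [-29.2  -3.9  16. ] 1615
yellow 1842 x [-30.4  -6.9  16.2] y [-15.5   0.   15.7] z [ 90.7 113.6 115.3]
blue 1853 x [-30.3  -6.1  16.1] y [46.1 61.  77.6] z [ 92.3 113.7 115.3]
 z 88 x [-15.  -14.6 -14.3] 14
 z 92 x [-15.  -14.4   6.8] 44
 z 96 x [-15.4 -14.1  10.2] 61
 z 108 x [-30.5 -19.2   1.8] 98
 z 112 x [-29.3  -4.3  15.8] 1624
lamp -183.53187375769105 [296.62469086 333.87615639]
[ -5.4 -42.2 -35.8  52.4  10.6 169.3] [-129.59936379    1.67244214]
```

View pics/w6.png

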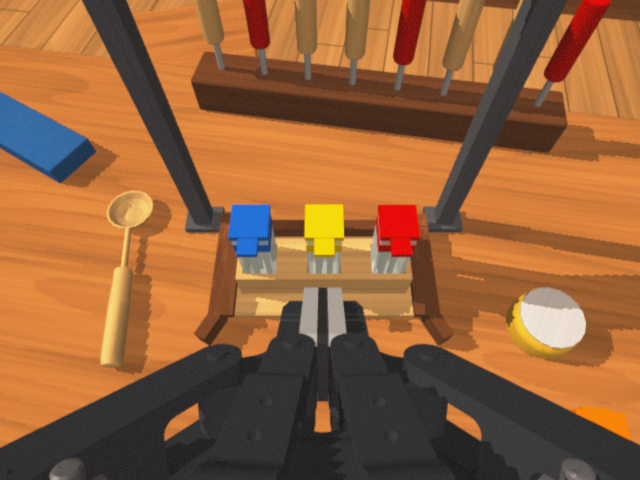

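Red is now shut, level with yellow, at (398,228). Blue next: bring the tip under its tab.

```bash
python3 -m jog '[{"rotation":[0,0,0],"translation":[4,30,-25],"grip":0},{"rotation":[0,0,0],"translation":[9,63,-50],"grip":0},{"rotation":[0,0,0],"translation":[20,65,-85],"grip":0},{"rotation":[0,0,0],"translation":[35,67,-120],"grip":0},{"rotation":[0,0,0],"translation":[49,69,-151],"grip":0},{"rotation":[0,0,0],"translation":[60,71,-165],"grip":0},{"rotation":[0,0,0],"translation":[68,73,-170],"grip":0},{"rotation":[0,0,0],"translation":[75,74,-170],"grip":0},{"rotation":[0,0,0],"translation":[75,74,-170],"grip":0},{"rotation":[0,0,0],"translation":[75,74,-170],"grip":0}]'
python3 -c "
from v import *
o=readout.get_obs();print(o['q'].round(1),RH@(o['ee_pos'][:2]*1000-O))
look('w7.png')"
```

```text
time: 16.5
ee_pos: [0.602, 0.0763, 0.0901]
tcp_rot: [180.0, -45.0, 9.6]
wrist_force: [-0.2, 0.2, 0.4]
opening: -0.0002
grasp_force: 0.0
[  6.1 -28.1 -47.3  25.9   2.5 177.5] [-43.32378006  62.09197669]
red 4980 x [-15.4  -1.2  16.5] y [-63.6 -47.3 -45.2] z [ 87.4 110.7 114.9]
 z 88 x [-14.9  -8.2  15.2] 640
 z 92 x [-14.9  -6.7  15. ] 639
 z 96 x [-14.9  -6.9  15. ] 595
 z 104 x [-14.9  -0.5  16. ] 45
 z 108 x [-15.5  -3.6  15.7] 668
 z 112 x [-15.    3.4  16.5] 2262
yellow 10062 x [-30.3  -7.4  16.1] y [-15.5   2.8  16.2] z [ 88.5 113.5 115. ]
blue 8597 x [-30.3  -7.9  16. ] y [46.7 62.2 77.6] z [ 90.5 113.7 115. ]
 z 88 x [-15.  -14.5 -13.9] 124
 z 92 x [-15.  -14.5 -13.9] 145
 z 96 x [-15.1 -14.4 -13.8] 138
 z 108 x [-30.6 -23.9 -14.5] 450
 z 112 x [-29.5  -5.6  15.6] 7732
grip ((-75.70174407958984, 2.1136131286621094), (7.970097541809082, 26.999065399169922), 35.11252975463867)
```

View pics/w7.png

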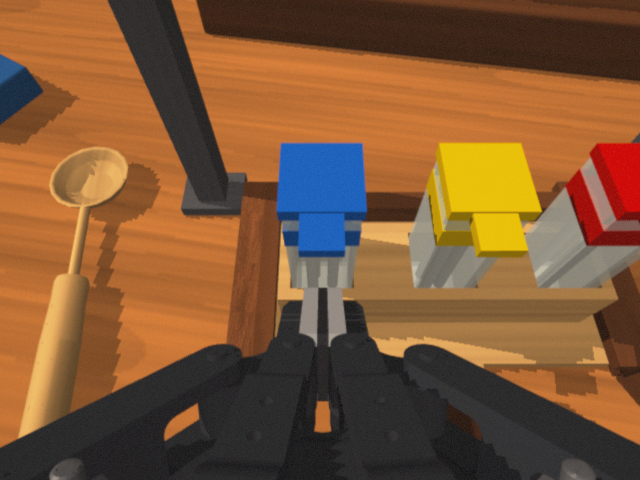

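The tip (322,290) is in line with the blue tab (322,235) and just below it. Now slide under and lift along the cap's arc.

```bash
python3 -m jog '[{"rotation":[0,0,0],"translation":[5,0.8,0],"grip":0},{"rotation":[0,0,0],"translation":[10.4,1.8,0],"grip":0},{"rotation":[0,0,0],"translation":[11.3,1.9,8],"grip":0},{"rotation":[0,0,0],"translation":[12.3,2.1,14],"grip":0},{"rotation":[0,0,0],"translation":[13.3,2.3,20],"grip":0},{"rotation":[0,0,0],"translation":[15.5,2.6,25],"grip":0},{"rotation":[0,0,0],"translation":[18.2,3.1,30],"grip":0},{"rotation":[0,0,0],"translation":[23.2,3.9,38],"grip":0},{"rotation":[0,0,0],"translation":[30,5.1,43],"grip":0},{"rotation":[0,0,0],"translation":[37,6.3,46],"grip":0},{"rotation":[0,0,0],"translation":[43.9,7.4,48.5],"grip":0},{"rotation":[0,0,0],"translation":[48.8,8.3,49],"grip":0},{"rotation":[0,0,0],"translation":[48.8,8.3,49],"grip":0}]'
python3 -c "
from v import *
look('w8.png')"
```

```text
time: 17.85
ee_pos: [0.6513, 0.0848, 0.139]
tcp_rot: [180.0, -45.0, 9.6]
wrist_force: [0.4, 0.9, -0.7]
opening: -0.0006
grasp_force: 0.1
red 7604 x [-29.1  -2.2  18.5] y [-72.7 -54.5 -45.4] z [ 88.3 113.4 115.2]
 z 88 x [-14.5  -3.3  15.4] 370
 z 92 x [-14.5  -2.5  15.1] 377
 z 96 x [-14.5  -2.9  15.3] 394
 z 100 x [-14.4 -14.1   1.6] 27
 z 104 x [-29.1 -10.9  16.4] 66
 z 108 x [-29.4 -10.1  19.1] 847
 z 112 x [-27.7  -1.3  16.2] 5474
yellow 4830 x [-29.3   4.5  18.8] y [-15.7  -1.2  16.2] z [ 92.9 113.9 115.4]
blue 1726 x [11.1 14.6 19.7] y [46.8 62.4 77.7] z [123.1 140.8 155.7]
 z 120 x [16.7 17.  17.5] 21
 z 124 x [15.9 16.4 16.9] 37
 z 128 x [15.2 15.6 16.1] 41
 z 132 x [12.4 14.5 15.3] 160
 z 136 x [13.9 15.6 19.8] 406
 z 140 x [13.7 17.4 19.8] 254
 z 144 x [12.4 12.7 13.1] 20
 z 148 x [ 6.9 11.9 12.4] 108
 z 152 x [11.1 13.4 16. ] 669
```

Blue now stands at about 84°. I'll back straight off, away from the cap, and check.

```bash
python3 -m jog '[{"rotation":[0,0,0],"translation":[-10,-1.7,2],"grip":0},{"rotation":[0,0,0],"translation":[-30,-5,12],"grip":0},{"rotation":[0,0,0],"translation":[-60,-20,40],"grip":0},{"rotation":[0,0,0],"translation":[-90,-45,80],"grip":0},{"rotation":[0,0,0],"translation":[-120,-75,115],"grip":0},{"rotation":[0,0,0],"translation":[-124,-82,122],"grip":0},{"rotation":[0,0,0],"translation":[-124,-82,122],"grip":0},{"rotation":[0,0,0],"translation":[-124,-82,122],"grip":0},{"rotation":[0,0,0],"translation":[-124,-82,122],"grip":0}]'
python3 - <<'E'
from v import *
look('w9.png')
P=cloud(cam('wrist')).reshape(-1,3);P=P[~np.isnan(P[:,0])]*1000;P[:,:2]=(P[:,:2]-O)@RH.T
# wall top rear part / plate front edge
m=(P[:,2]>40)&(P[:,2]<48)&(abs(P[:,0])<50)&(abs(P[:,1])<95);print('wall x',np.percentile(P[m,0],[1,99]))
m=(P[:,2]>5)&(P[:,2]<11)&(P[:,0]<0)&(P[:,0]>-70)&(abs(abs(P[:,1])-50)<20);print('plate xmin',np.percentile(P[m,0],[1,5]))
E
```

```text
time: 18.8
ee_pos: [0.5265, 0.0032, 0.2594]
tcp_rot: [-180.0, -44.9, 9.6]
wrist_force: [0.2, 0.4, 0.4]
opening: -0.0003
grasp_force: 0.0
red 1966 x [-30.3  -6.1  16.1] y [-77.4 -60.3 -45.9] z [ 89.3 113.5 115.4]
 z 88 x [-15.1 -14.2   5.9] 42
 z 92 x [-15.1 -14.2  14.9] 55
 z 96 x [-15.  -13.9  13.7] 73
 z 100 x [-14.4  -9.2  11.6] 15
 z 108 x [-30.5 -15.8  14.7] 138
 z 112 x [-29.2  -4.2  15.8] 1627
yellow 1843 x [-30.2  -6.9  16.1] y [-15.5   0.2  15.7] z [ 90.3 113.7 115.3]
blue 1715 x [-15.4   8.3  15.2] y [46.4 61.3 76.6] z [ 89.5 123.4 155.1]
 z 88 x [-15.4 -14.8 -14.1] 66
 z 92 x [-15.5 -14.7   0.1] 85
 z 96 x [-15.3   2.   12.3] 534
 z 100 x [-10.8  -0.2  10.9] 23
 z 112 x [10.7 14.7 15.9] 21
 z 116 x [ 9.4 10.6 15.8] 64
 z 120 x [ 8.8  9.6 13.8] 70
 z 124 x [ 7.8  8.8 13.5] 74
 z 128 x [ 6.9  7.9 12.2] 81
 z 132 x [ 6.6  9.3 11.4] 192
 z 136 x [ 9.4 10.5 15.4] 150
 z 140 x [ 8.8 10.7 15.5] 106
 z 144 x [ 7.7  8.4 10.5] 46
 z 148 x [6.8 7.4 8. ] 52
 z 152 x [ 6.4  8.7 11.8] 150
lamp -183.62054487432528 [296.38332599 333.62842082]
wall x [-21.58795898  22.28074635]
plate xmin [-44.47929342 -43.88748701]
```

View pics/w9.png

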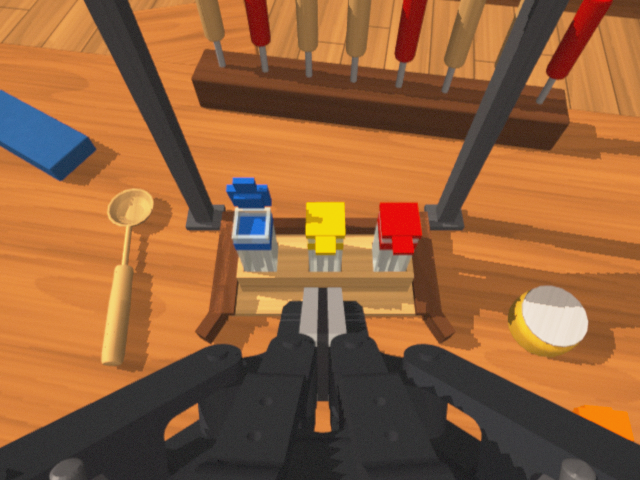

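The tray is home, with red and yellow shut. Blue, at (250,193), settled at about 77° once released, because the tube rocked a little in its pocket. A slightly further nudge will bring it closer to upright.

```bash
python3 -m jog '[{"rotation":[0,0,0],"translation":[4,10,-10],"grip":0},{"rotation":[0,0,0],"translation":[34,38,-42],"grip":0},{"rotation":[0,0,0],"translation":[64,62,-80],"grip":0},{"rotation":[0,0,0],"translation":[88,75,-108],"grip":0},{"rotation":[0,0,0],"translation":[101,77.6,-118],"grip":0},{"rotation":[0,0,0],"translation":[110,79,-120],"grip":0},{"rotation":[0,0,0],"translation":[116,80,-120],"grip":0},{"rotation":[0,0,0],"translation":[122,81,-120],"grip":0},{"rotation":[0,0,0],"translation":[127,82,-120],"grip":0},{"rotation":[0,0,0],"translation":[131,82.6,-120],"grip":0},{"rotation":[0,0,0],"translation":[131,82.6,-120],"grip":0},{"rotation":[0,0,0],"translation":[120,81,-118],"grip":0},{"rotation":[0,0,0],"translation":[100,77.6,-110],"grip":0},{"rotation":[0,0,0],"translation":[70,62,-80],"grip":0},{"rotation":[0,0,0],"translation":[40,38,-42],"grip":0},{"rotation":[0,0,0],"translation":[4,10,-10],"grip":0},{"rotation":[0,0,0],"translation":[0,0,0],"grip":0},{"rotation":[0,0,0],"translation":[0,0,0],"grip":0}]'
python3 - <<'E'
from v import *
look('w10.png')
P=cloud(cam('wrist')).reshape(-1,3);P=P[~np.isnan(P[:,0])]*1000;P[:,:2]=(P[:,:2]-O)@RH.T
m=(P[:,2]>5)&(P[:,2]<11)&(P[:,0]<0)&(P[:,0]>-70)&(abs(abs(P[:,1])-50)<20);print('plate xmin',np.percentile(P[m,0],[1,5]))
E
```

```text
time: 20.7
ee_pos: [0.5264, 0.001, 0.2662]
tcp_rot: [179.8, -45.4, 9.6]
wrist_force: [1.1, -1.0, -0.4]
opening: -0.0
grasp_force: 0.0
red 1883 x [-30.2  -5.9  16.4] y [-77.4 -60.4 -45.9] z [ 89.4 113.5 115.3]
 z 88 x [-14.9 -14.1  14.9] 50
 z 92 x [-15.  -14.2   9.6] 47
 z 96 x [-14.8 -13.8  14.7] 67
 z 100 x [-14.9  -2.5  10. ] 11
 z 108 x [-30.6 -17.   12.6] 123
 z 112 x [-29.2  -4.1  15.9] 1578
yellow 1793 x [-30.5  -6.8  16.4] y [-15.4   0.6  15.7] z [ 91.1 113.6 115.4]
blue 1861 x [-15.5  11.5  19.5] y [46.6 61.5 76.8] z [ 89.7 124.8 155.5]
 z 88 x [-15.6 -15.1 -14.4] 58
 z 92 x [-15.7 -15.1   8.9] 88
 z 96 x [-15.4   1.3  11.8] 500
 z 100 x [-9.9  2.6 10.7] 41
 z 112 x [11.1 12.2 16.3] 45
 z 116 x [10.9 11.7 16.4] 88
 z 120 x [10.9 11.5 16. ] 91
 z 124 x [10.3 11.3 15.6] 93
 z 128 x [10.3 11.2 15.5] 101
 z 132 x [10.2 12.9 15.2] 206
 z 136 x [12.1 14.8 20.6] 141
 z 140 x [13.5 15.1 20.2] 145
 z 144 x [13.2 14.1 15. ] 56
 z 148 x [12.9 13.7 14.4] 59
 z 152 x [13.  14.9 18.6] 137
lamp -184.49840173769317 [298.06684179 334.54847656]
plate xmin [-44.35131099 -43.78193932]
```

```bash
python3 -c "
from workcell import bot
print(bot.job_done())"
```

```text
the job is handed in; nothing more can be done
None
```

I handed the job in at about 21 s: the tray is home against the back stop, the red cap is pressed shut, the blue cap stands at about 87°, the yellow cap is still shut, and I moved nothing else on the bench.

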